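# Draw tester: bolt the sample holder shut, draw the pump to the stroke mark and hold

## Task

Take a draw reading of the cigar in the tester: first slide the barrel bolt on the holder's clear lid fully home into its keeper, then pull the black pump knob out against its spring until its pointer stands over the line on the brass rider, without drawing well past it. Keep hold of the knob so the pointer stays on that line: the job finishes with the robot still holding it there, the bolt still home. Leave the lid shut and the other things on the bench where they are.

Things in the scene. Friction and masses are not known exactly. Their poses are not given: they have to be found in the camera images.
- tester: Draw tester on a grey base plate (spans x -105 to 165, y -200 to 200 mm), fixed. Origin on the bench top, x away from the robot's side, y along the pump. Holder: dark trough along y at x = -55, 70 wide, clear lid (top 64 high, y -110 to 110) between two end blocks. Pump: 48 mm barrel along y at x = 60, axis 60 high, from y = -172 to 0. Dial gauge at x 0, y -184, top 112 high.
- lid (a joint): Lid's hinge along its edge nearest x = -90 mm, rad: 0 shut (as at the start), grows as the free edge lifts. The lid weighs 0.35 kg and falls shut by itself.
- bolt (a joint): Barrel bolt on top of the lid near its free edge, m: 0 fully drawn, 0.036 fully home at its stop, growing towards the tester's -y. It starts between 0 and 0.008, stays where it is left and takes about 3 N to slide. The 10 mm rod runs in two straps (tops 83 mm above the bench); it enters the keeper from about 0.014.
- bolt_knob (a point): Grip point on the bolt's upright round steel knob, 14 mm thick: on the knob's axis, 110 mm above the bench. The knob's top is 17 mm above this point, the straps and the keeper's top 25 to 27 mm below it. Moves with the bolt.
- keeper (a point): Middle of the keeper, a steel bridge 14 mm long (along y) and 22 mm high on the holder's end block at the lid's -y end, in line with the bolt's rod; its top is 86 mm above the bench.
- pump (a joint): Pump slide, m: 0 at rest (fully in), grows as the knob is pulled out along the tester's +y, stop at 0.10. A spring pulls it back: 5 N at rest plus 80 N/m (about 9 N at 0.05, 11 N at 0.08), plus about 1 N of friction; let go, it runs back to 0.
- pump_knob (a point): Grip point of the black turned pump knob on the rod's end: on its axis, middle of its neck, 60 mm above the bench. Neck 24 mm in diameter, 38 mm long along y; a flange 44 mm in diameter closes its outer (+y) end, a low 34 mm collar its inner end. The pointer's arm is 43 to 57 mm inward; nothing else within 60 mm to either side (x) stands above 40 mm. Moves with the slide.
- pointer_tip (a point): Tip of the dark pointer blade, a 2 mm thick strip on an arm that reaches from the rod's collar out over the graduated bar (towards the tester's +x); 45 mm above the bench. Moves with the slide, by its full travel along the tester's +y.
- rider_line (a point): Middle of the black line across the top of the brass rider, a saddle 26 x 12 mm (12 mm along y) clamped on the graduated aluminium bar beside the rod, 35 mm above the bench: the pointer passes 10 mm over it. Axes parallel to the tester's. Its place along the bar differs each time: the slide has to come out 42 to 80 mm.
- mould_mid (a point): Bystander: wooden mould half 110 x 280 x 34 mm filled with ten cigars, on the bench to the tester's -y side; the point is its middle, 17 mm up.
- gum_pot: Bystander: small white bowl, 72 mm wide, 48 mm high, on the +y side; origin under its centre.
- ring_gauge: Bystander: flat wooden gauge board 180 x 60 x 12 mm with five holes, on the +y side; origin under its centre.
- chaveta: Bystander: flat dark steel rolling blade with round ends, 200 x 50 x 3 mm, on the +y side; origin under its centre.

How it is judged:
By the outcome, as a careful person would: the job done as asked, in the order asked, and still so for the second after the job is handed in, while the arm keeps its last pose, push and grip.
It also fails if it takes over 45 s, if anything falls off the work surface, if the arm or the gripper's body presses on something with over 40 N, if the wrist force passes 120 N, or if a joint passes its speed limit or range.

## Robot

A 6-joint arm with a two-finger parallel gripper is mounted at the origin on the work surface. World frame = base frame: x ahead of the robot, y to its left, z up, the work surface at z = 0. Lengths are in m, angles in rad, forces in N, time in s.
With the tool pointing down it reaches from about 0.35 to 0.975 m from the base axis. Payload 4.9 kg.
Tool frame: the origin (TCP) lies on the mounting face of the last link; the fingertips stand 173 mm ahead of it and the grasp point (between the pads) lies 155 mm ahead of it; z points along the fingers, y is the line along which they close (so a half turn about z gives the same grasp; the last joint's range is limited). The gripper opens to 85 mm and grips with 20 to 120 N. Pads are 22 mm wide; open, the fingers measure 114 mm over their backs; the gripper's body (76 mm by 85 mm) begins 54 mm behind the grasp point. The pads swing forward as they close: fully open they stand 13 mm farther back than shut.
Start: joints at [-1.298, 0.053, 1.613, -0, 1.476, -0.119], TCP at [0.239, -0.578, 0.405] pointing down, gripper open.
Joint ranges: [-3.01, 3.01], [-1.01, 2.22], [0.06, 2.58], [-1.02, 4.17], [0.09, 2.62], [-3.14, 3.14]. Speed limits (rad/s): [2.57, 2.57, 3.14, 3.14, 3.14, 3.14].

## Interface

Orientations are given as a rotation vector (axis times angle).
In Python, from station import monitor, eyes, finish_job gives the robot as it stands. The module is installed in compiled form; this text tells all that it offers.
- The arm moves only by the tool step_arm, never from a script. Its argument "commands" is a list of rows, each a list of 3 entries, a list of its own where there are three numbers: the opening in per cent of the stroke, from 0 (shut) to 100 (fully open), then the shift along the tool's x, y, z in mm, then the turn about the tool's z in degrees. In form: [[hand, [x, y, z], yaw], ...]. A call has 1 to 12 rows; each row is the pose to reach, as a shift and turn from the pose commanded when the call began, along the tool's axes at that moment; what a row does not reach only later rows make up. A row lasts 1/8 s, in which the tool goes at most 62.5 mm and 10.7 degrees, less where a joint would pass 70% of its speed; a pose out of reach is approached as far as the arm can. A call with a gripper value outside its range is refused whole. The fingers move at their own pace and stop on an object; "squeeze" is the grip in N (left out, the last holds). Time passes only in rows, so rows that repeat a pose let the fingers close. It gives the time, the measured TCP pose, the force, the opening and the grip force at its end, in the units of the state.
- monitor.get_obs(): the state, without advancing time (a new reading comes with each control period).
- eyes.get_image(name): name is "scene" or "side" or "wrist"; returns the picture (384x512x3 uint8, red, green, blue); there is no depth.
- eyes.camera_info(name): a dict with "camera_matrix" (3x3 intrinsics, pixels), "k1" (the pictures are not rectified: a ray, as slopes to the right and down, at radius r is drawn at 1 + k1 r^2 times it, then the intrinsics apply), "extrinsics" (4x4, takes a point from camera to world coordinates). Camera axes: x right, y down, z forward; pixel columns grow to the right and rows downward; lengths in m; the calibration is good to about 2 mm. A picture is of the moment at which its call begins: read the wrist's pose just before it. camera_info takes no time and is no camera call; for the wrist camera it gives the pose at the moment of the call.
- finish_job(): hands the job in; it is judged then, once.
The state is a dict: "t": time; "q": joint angles; "dq": joint speeds; "effort": joint torques, N m; "tool_pos": TCP position; "tool_rot": TCP orientation; "contact_force": force on the tool from outside, world axes, zero at the start; "wrist_torque": the same for the moment, N m; "opening": finger opening in m; "grip_force": force on a finger pad.
Only numpy, scipy, OpenCV 4.12 (cv2) and the standard library are available. Lean on these libraries where they do the work, as an engineer would, in place of code of your own. Each camera call takes 0.05 s, during which the arm holds its last target. There are 200 camera calls.

## Working session

There is one attempt and no reset: what is moved stays moved. The work goes in short steps, Python scripts to look and compute and a tool call to move; the robot and the scene stay as the last step left them, time stands still between calls to the robot, and variables do not carry over. Pictures are saved under pics/ and viewed, at most 10 in all, crops included, and the job is handed in when it is done.

Besides the shell and the picture viewer there is one more tool, called as a command line: name --argument value ..., lists and objects as JSON in quotes. step_arm: Moves the arm, as the interface text tells. Its arguments: {"type":"object","properties":{"commands":{"type":"array"},"squeeze":{"type":"number"}},"required":["commands"]}

```bash
mkdir -p pics
cat > h.py <<'E'
import numpy as np, cv2
from station import monitor, eyes, finish_job
def snap(n,f):
    im=eyes.get_image(n); cv2.imwrite('pics/'+f+'.png',im[:,:,::-1]); return im
def und(n,p,info=None):
    c=info or eyes.camera_info(n); K=np.array(c['camera_matrix'],float)
    d=np.array([c['k1'],0,0,0,0],float)
    return cv2.undistortPoints(np.array(p,float).reshape(-1,1,2),K,d,None,None).reshape(-1,2)
def ray(n,p,info=None):
    c=info or eyes.camera_info(n); E=np.array(c['extrinsics'],float)
    s=und(n,[p],c)[0]; return E[:3,3],E[:3,:3]@np.array([s[0],s[1],1])
def onz(n,p,z,info=None):
    o,d=ray(n,p,info); return o+d*(z-o[2])/d[2]
def tri(rs):
    A=np.zeros((3,3));b=np.zeros(3)
    for o,d in rs:
        d=d/np.linalg.norm(d);P=np.eye(3)-np.outer(d,d);A+=P;b+=P@o
    x=np.linalg.solve(A,b)
    return x,[np.linalg.norm((np.eye(3)-np.outer(d,d)/(d@d))@(x-o)) for o,d in rs]
def proj(n,X,info=None):
    c=info or eyes.camera_info(n); E=np.array(c['extrinsics'],float)
    r=cv2.Rodrigues(E[:3,:3].T)[0]; t=-E[:3,:3].T@E[:3,3]
    return cv2.projectPoints(np.array(X,float).reshape(-1,1,3),r,t,np.array(c['camera_matrix'],float),np.array([c['k1'],0,0,0,0],float))[0].reshape(-1,2)
E
python3 - <<'E'
from h import *
np.set_printoptions(precision=4,suppress=True)
a=snap('scene','sc0');b=snap('side','si0')
for n in('scene','side','wrist'):
    c=eyes.camera_info(n);print(n,c['extrinsics'],c['camera_matrix'],c['k1'])
print(monitor.get_obs())
E
```

```text
scene [[-0.2977  0.8283 -0.4746  1.2206]
 [ 0.9546  0.2641 -0.1379  0.2287]
 [ 0.0111 -0.4941 -0.8693  1.274 ]
 [ 0.      0.      0.      1.    ]] [[378.448    0.     260.6464]
 [  0.     378.448  189.9835]
 [  0.       0.       1.    ]] -0.12826769380507036
side [[-0.955  -0.23    0.1871  0.3903]
 [-0.2965  0.7466 -0.5956  0.6118]
 [-0.0027 -0.6242 -0.7812  0.8264]
 [ 0.      0.      0.      1.    ]] [[347.4045   0.     257.859 ]
 [  0.     347.4045 187.7235]
 [  0.       0.       1.    ]] 0.0027631318772029646
wrist [[ 0.3826 -0.8762 -0.2929  0.3135]
 [-0.9239 -0.3635 -0.1195 -0.5453]
 [-0.0018  0.3164 -0.9486  0.3713]
 [ 0.      0.      0.      1.    ]] [[294.1174   0.     254.1534]
 [  0.     294.1174 192.3953]
 [  0.       0.       1.    ]] -0.016974617466769395
{'t': 0.1, 'q': array([-1.298 ,  0.0533,  1.6141,  0.    ,  1.476 , -0.119 ]), 'dq': array([-0.0002, -0.001 , -0.0021, -0.0008,  0.0012,  0.001 ]), 'effort': array([  0.0001, -39.4903, -37.1364,   0.    ,   0.0039,  -0.    ]), 'tool_pos': array([ 0.2386, -0.5774,  0.4036]), 'tool_rot': array([-3.0797, -0.6111,  0.0002]), 'contact_force': array([-0.1603,  0.432 , -0.2128]), 'wrist_torque': array([0.0033, 0.0325, 0.0075]), 'grip_force': 0.0, 'opening': 0.08578770478048407}
```

View pics/sc0.png

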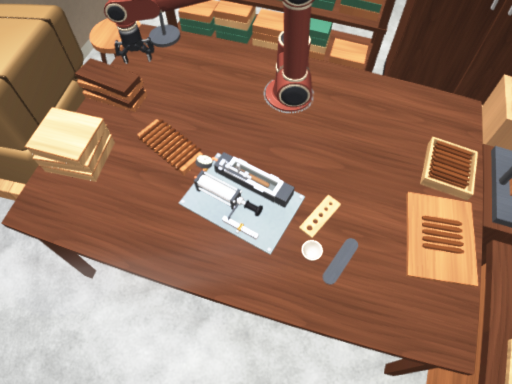

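View pics/si0.png

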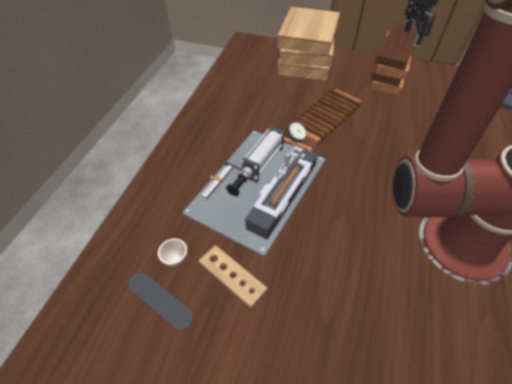

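The scene view shows the tester plate with corners near (180,203), (215,153), (304,198) and (270,250). The pump knob is at about (258,209) and the brass rider near (236,228). The side view shows the knob at about (235,187) and the rider near (215,178). I'll get a coarse pose from the plate, then look with the wrist camera.

Run:
```python
from h import *
np.set_printoptions(precision=4,suppress=True)
for n,f,bx in(('scene','sc0',(165,135,325,260)),('side','si0',(175,115,335,255))):
    im=cv2.imread(f'pics/{f}.png');x0,y0,x1,y1=bx
    hsv=cv2.cvtColor(im,cv2.COLOR_BGR2HSV)
    m=np.zeros(im.shape[:2],np.uint8); m[y0:y1,x0:x1]=((hsv[:,:,0]>70)&(hsv[:,:,0]<130)&(hsv[:,:,2]>90)&(hsv[:,:,1]<90))[y0:y1,x0:x1]
    c=max(cv2.findContours(m,0,2)[0],key=cv2.contourArea)
    P=np.array([onz(n,p,.008)[:2] for p in c.reshape(-1,2)])*1000
    r=cv2.minAreaRect(P.astype(np.float32));print(n,r,cv2.boxPoints(r).round(1).tolist())
im=cv2.imread('pics/sc0.png')[140:260,170:320];cv2.imwrite('pics/c1.png',cv2.resize(im,None,fx=5,fy=5,interpolation=cv2.INTER_CUBIC))
```

```text
scene ((580.6459350585938, -28.618728637695312), (403.52215576171875, 289.06396484375), 77.13972473144531) [[394.79998779296875, -193.10000610351562], [676.5999755859375, -257.5], [766.5, 135.89999389648438], [484.6000061035156, 200.3000030517578]]
side ((585.0401611328125, -47.17784118652344), (443.7188720703125, 267.1275634765625), 77.0257339477539) [[405.1000061035156, -233.39999389648438], [665.4000244140625, -293.3999938964844], [765.0, 139.0], [504.70001220703125, 199.0]]
```

View pics/c1.png

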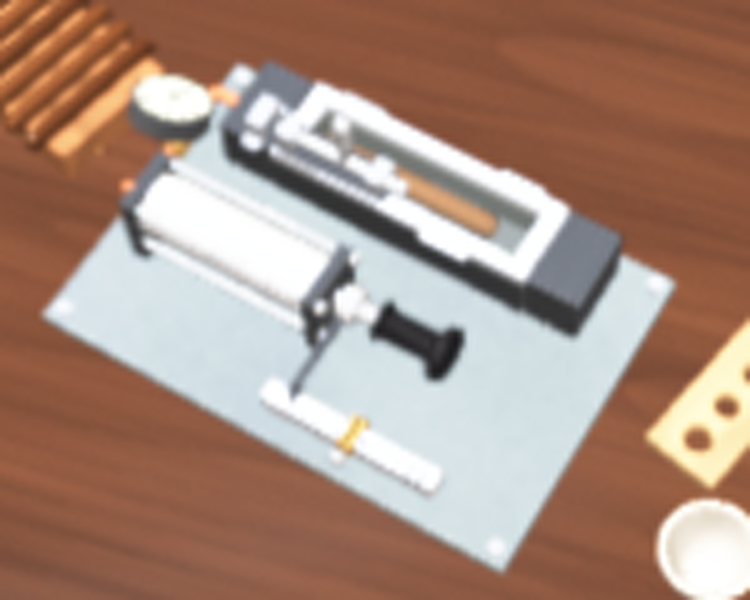

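The crop shows the lid with the bolt knob at about (340,130) and the keeper at about (262,110). The pump knob is at (420,340), the pointer tip at (295,390) and the rider at (352,433). The plate gives a tester origin near (561,-22) mm with yaw of about -12.9°. I'll move the wrist camera over it with tool x along tester +y.

step_arm --commands '[[100, [30, -25, 0], -5], [100, [75, -60, 0], -12], [100, [125, -95, 0], -20], [100, [175, -133, 0], -28], [100, [225, -171, 0], -36], [100, [275, -209, 0], -44], [100, [325, -247, 0], -52], [100, [375, -285, 0], -54.7], [100, [425, -323, 0], -54.7], [100, [475, -361, 0], -54.7], [100, [515, -391, 0], -54.7], [100, [529, -401, 0], -54.7]]'

```text
t: 1.6
tool_pos: [0.5751, -0.0026, 0.404]
tool_rot: [-2.452, -1.962, 0.001]
contact_force: [0.1, -0.1, 0.3]
opening: 0.0853
grip_force: 0.0
```

Run:
```python
from h import *
import json
np.set_printoptions(precision=4,suppress=True)
o=monitor.get_obs();print(o['t'],o['tool_pos'],o['tool_rot'],abs(o['dq']).max(),o['contact_force'])
c=eyes.camera_info('wrist');im=snap('wrist','w1')
json.dump({k:np.array(v).tolist() for k,v in c.items() if k in('camera_matrix','k1','extrinsics')},open('w1.json','w'))
cv2.imwrite('pics/w1b.png',cv2.resize(im[:,:,::-1],(800,600),interpolation=cv2.INTER_CUBIC))
```

```text
1.6 [ 0.5751 -0.0026  0.404 ] [-2.4521 -1.9624  0.0013] 0.2068119940161746 [ 0.0667 -0.1338  0.2884]
```

View pics/w1b.png

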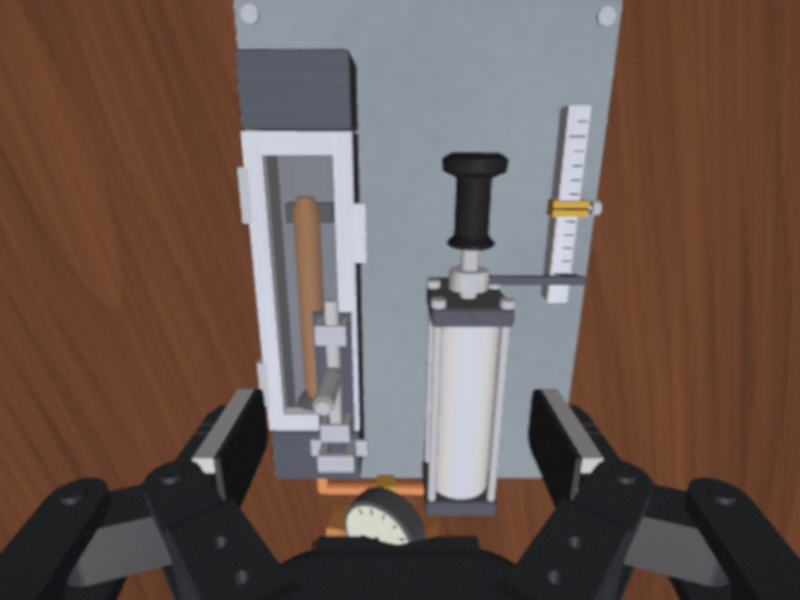

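The wrist view (scaled ×1.5625) shows the bolt knob's top at (323,406) and the keeper at (336,455). The pump knob's neck is at about (474,208), the flange at (475,165), the pointer blade's end at (585,280) and the rider at (571,208). Now I'll measure these.

Run:
```python
from h import *
import json
np.set_printoptions(precision=1,suppress=True)
c=json.load(open('w1.json'));s=1/1.5625
f=lambda u,v,z:onz('wrist',(u*s,v*s),z,c)*1000
# plate screws give axes
L=f(237,2,8);
k0=f(475,242,60)
A=[f(355,130,64),f(357,430,64)]      # lid free edge
B=[f(243,130,64),f(269,430,64)]
for a,b in(A,B): d=a-b;print('lid edge',d[:2],np.linalg.norm(d[:2]),np.degrees(np.arctan2(d[0],d[1])))
g=f(571,208,35);ends=[f(578,106,32),f(557,302,32)];d=ends[0]-ends[1];print('bar',d,np.degrees(np.arctan2(d[0],d[1])))
kn=[f(475,152,82),f(470,280,60),f(474,208,60)];print('knob',kn)
d=f(474,185,60)-f(470,280,60);print('rod dir',np.degrees(np.arctan2(d[0],d[1])))
yaw=np.radians(12.9);ex=np.array([np.cos(yaw),-np.sin(yaw)]);ey=np.array([np.sin(yaw),np.cos(yaw)])
O=np.array([561,-22.])
for n,p in dict(bolttop=f(323,406,127),boltbase=f(336,378,86),keeper=f(336,452,86),strap1=f(330,332,83),strap2=f(335,433,83),neck=f(474,208,60),collar=f(471,242,60),tip=f(585,280,45),rider=g,gaugetop=f(385,520,112),screw1=f(249,13,8),screw2=f(607,15,8),lid1=A[0],lid2=A[1],lid3=B[0]).items():
    q=p[:2]-O;print(n,p,'tester',q@ex,q@ey)
m=cv2.imread('pics/w1.png');h=cv2.cvtColor(m,cv2.COLOR_BGR2HSV)
print(m[125:142,355:376].sum(2)[:, ::2])
```

```text
lid edge [-10886.6 -44117.5] 45440.88504591198 -166.13839745855788
lid edge [-10531.7 -44275.8] 45511.098734098676 -166.61993447936155
bar [ -2806.2 -12909.       0. ] -167.735526058695
knob [array([-12040.6,   3641.5,  82000. ]), array([-5231.5, 18776.7, 60000. ]), array([-7363.1,  9420.2, 60000. ])]
rod dir -167.9005339366412
bolttop [ 40382.7  70384.1 127000. ] tester 23098.47758260929 77519.29818564083
boltbase [23056.4 41772.3 86000. ] tester 12597.09601896939 45761.5197394978
keeper [27827.8 59477.5 86000. ] tester 13295.318501089192 64085.12920685225
strap1 [20812.8 30411.  83000. ] tester 12946.467914344896 34186.08791770247
strap2 [25841.3 52762.5 83000. ] tester 12858.094496472855 57096.146271230136
neck [-7363.1  9420.2 60000. ] tester -9832.080528097711 7434.812997767558
collar [-6239.2 13691.8 60000. ] tester -9690.192182307648 11849.569561487819
tip [-15131.3  16606.5  45000. ] tester -19008.58515404124 12705.532589931794
rider [-11103.8   7071.6  35000. ] tester -12953.99135435064 4310.398112341567
gaugetop [ 27914.  104703.7 112000. ] tester 3282.64975326736 108189.15
[... 495 characters left out ...]
 449 603 617 616 612 609 601 478 386 421]
 [336 421 502 512 509 508 507 499 422 372 400]
 [402 430 444 447 446 443 443 442 426 417 421]
 [428 446 444 446 443 443 443 444 439 438 440]
 [438 448 444 447 445 444 442 443 446 441 444]
 [407 420 420 420 418 416 416 418 418 420 424]
 [311 316 320 303 297 299 301 315 319 317 327]
 [358 368 367 341 321 320 319 326 328 324 325]
 [425 436 433 425 425 422 421 421 419 421 415]
 [439 449 450 446 447 449 448 449 446 447 450]
 [444 455 456 457 459 461 463 458 444 447 467]
 [452 528 545 542 545 542 540 507 461 457 486]
 [410 604 629 628 623 619 616 546 464 463 468]
 [381 624 649 635 615 610 609 548 450 450 455]
 [387 623 653 613 531 509 522 533 451 450 454]]
```

Run:
```python
from h import *
import json
np.set_printoptions(precision=1,suppress=True)
c=json.load(open('w1.json'));s=1/1.5625
f=lambda u,v,z:onz('wrist',((u+.5)*s-.5,(v+.5)*s-.5),z/1000,c)*1000
an=lambda d:np.degrees(np.arctan2(d[0],d[1]))
A=[f(355,130,64),f(357,430,64)];B=[f(243,130,64),f(269,430,64)]
for a,b in(A,B): d=a-b;print('lid edge',np.linalg.norm(d[:2]),an(d))
d=f(578,106,32)-f(557,302,32);print('bar',np.linalg.norm(d),an(d))
d=f(474,190,60)-f(470,280,60);print('rod dir',an(d))
d=f(607,15,8)-f(249,13,8);print('screws',d,np.degrees(np.arctan2(-d[1],d[0])))
yaw=np.radians(12.9);ex=np.array([np.cos(yaw),-np.sin(yaw)]);ey=np.array([np.sin(yaw),np.cos(yaw)])
O=np.array([561,-22.])
for n,p in dict(bolttop=f(323,406,127),boltbase=f(336,378,83),keeper=f(336,452,86),strap1=f(330,332,83),strap2=f(335,433,83),neck=f(474,208,60),collar=f(471,242,60),flange=f(475,152,82),tip=f(585,280,45),rider=f(571,208,35),gaugetop=f(385,520,112),screw1=f(249,13,8),screw2=f(607,15,8),lid1=A[0],lid2=A[1],lid3=B[0],lid4=B[1]).items():
    q=p[:2]-O;print(n,p,'tester',q@ex,q@ey)
m=cv2.imread('pics/w1.png')
print(m[173:186,352:376:2].sum(2))
```

```text
lid edge 219.66146404220387 13.872498539702175
lid edge 220.00145068070452 13.389816171083393
bar 141.8334906479475 12.276903781623744
rod dir 12.238548740969508
screws [242.9 -55.3   0. ] 12.833264038737164
bolttop [515.6 -57.8 127. ] tester -36.26930545990042 -45.058266276940614
boltbase [516.7 -62.5  83. ] tester -34.11972050967121 -49.36972241944255
keeper [ 501.6 -120.1   86. ] tester -36.01728764526857 -108.88190150864091
strap1 [521.8 -27.9  83. ] tester -36.87441330154026 -14.529210326291672
strap2 [ 504.2 -106.    83. ] tester -36.58055209285132 -94.54133862170005
neck [634.   29.2  60. ] tester 59.7546649322333 66.21318802894325
collar [628.2   6.9  60. ] tester 59.00839114980725 43.14412041041708
flange [637.3  65.4  82. ] tester 54.862359887384656 102.18866558655229
tip [707.5 -42.9  45. ] tester 147.4898930460907 12.31489748225065
rider [706.1  10.1  35. ] tester 134.32216531873107 63.65061243260983
gaugetop [ 528.9 -165.3  112. ] tester 0.6964462690206581 -146.85927397946858
screw1 [511.1 187.8   8. ] tester -95.462971186685 193.34503495696896
screw2 [754.  132.4   8. ]
[... 298 characters left out ...]
1.08408713357653 -105.30737906997338
[[514 639 634 629 625 622 603 470 444 447 448 425]
 [519 588 546 536 528 529 540 433 418 439 449 420]
 [480 482 383 349 326 322 357 304 309 395 425 403]
 [344 348 294 241 191 189 207 205 213 289 340 351]
 [259 271 264 249 240 237 237 237 234 254 273 283]
 [282 284 280 283 283 280 284 281 280 282 283 269]
 [291 288 291 287 293 291 291 291 290 289 289 270]
 [298 294 296 296 295 294 292 290 290 289 289 264]
 [335 344 346 343 342 340 315 305 304 306 303 266]
 [474 501 498 495 489 486 408 362 360 364 359 282]
 [600 630 627 620 616 607 494 430 431 433 424 303]
 [629 658 653 649 646 634 513 448 448 452 441 304]
 [630 657 655 649 648 634 501 449 446 453 440 289]]
```

Heights and sizes agree: the lid is 220 mm long, the pump axis is at x=60 and the bolt line is at x≈-36. The bolt knob is at (515.6,-57.8). I'll move over it, descend and grip.

step_arm --commands '[[100, [-35, -24, 0], 0], [100, [-67, -46, 10], 0], [80, [-67, -46, 50], 0], [60, [-67, -46, 95], 0], [60, [-67, -46, 125], 0], [60, [-67, -46, 136], 0], [60, [-67, -46, 136], 0]]'

```text
t: 2.52
tool_pos: [0.5144, -0.0608, 0.2685]
tool_rot: [-2.457, -1.957, 0.001]
contact_force: [0.3, 0.4, -0.2]
opening: 0.0509
grip_force: 0.0
```

Run:
```python
from h import *
o=monitor.get_obs();print(o['t'],o['tool_pos'],o['tool_rot'],o['contact_force'],o['opening'])
im=snap('wrist','w2');a=cv2.resize(im[150:,100:400,::-1],(600,468),interpolation=cv2.INTER_CUBIC)
cv2.imwrite('pics/w2b.png',a)
```

```text
2.525 [ 0.51437776 -0.06076054  0.26849473] [-2.45656148e+00 -1.95720671e+00  1.23079136e-03] [ 0.30787374  0.37159249 -0.21794321] 0.050855908521613355
```

View pics/w2b.png

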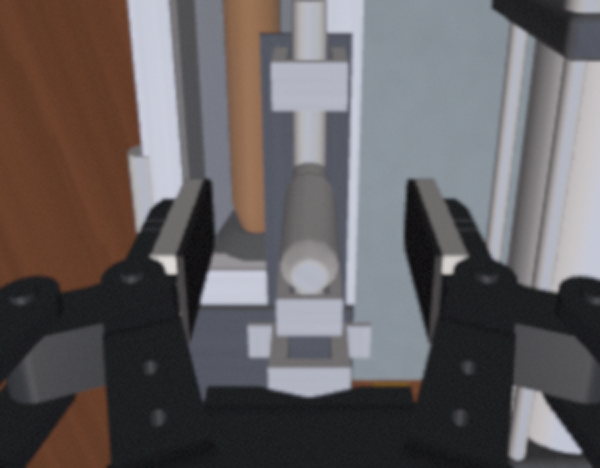

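The knob (tip at about (310,270)) stands centred between the pads, with the keeper just below it at about (310,375). I'll close on it.

step_arm --commands '[[30, [3, 0, 0], 0], [0, [3, 0, 0], 0], [0, [3, 0, 0], 0], [0, [3, 0, 0], 0], [0, [3, 0, 0], 0], [0, [3, 0, 0], 0]]' --squeeze 40

```text
t: 3.32
tool_pos: [0.5154, -0.057, 0.2702]
tool_rot: [-2.455, -1.959, 0.001]
contact_force: [-4.4, 0.9, 5.1]
opening: 0.0125
grip_force: 39.2
```

step_arm --commands '[[0, [-5, 0, 0], 0], [0, [-10, 0, 0], 0], [0, [-15, 0, 0], 0], [0, [-20, 0, 0], 0], [0, [-25, 0, 0], 0], [0, [-28, 0, 0], 0], [0, [-28, 0, 0], 0]]'

```text
t: 4.2
tool_pos: [0.5092, -0.0842, 0.2702]
tool_rot: [-2.455, -1.959, 0.0]
contact_force: [-4.4, 2.3, 6.9]
opening: 0.0128
grip_force: 39.2
```

step_arm --commands '[[0, [-3, 0, 0], 0], [0, [-5, 0, 0], 0], [0, [-7, 0, 0], 0], [0, [-7, 0, 0], 0]]'

```text
t: 4.7
tool_pos: [0.5082, -0.088, 0.2703]
tool_rot: [-2.45, -1.954, -0.014]
contact_force: [0.5, 19.5, 7.3]
opening: 0.0126
grip_force: 39.2
```

The bolt stopped dead after about 32 mm with 19 N, which suggests it is home. I'll open, rise and move to hover over the pump knob, then check.

step_arm --commands '[[40, [0, 0, 0], 0], [60, [0, 0, 0], 0], [60, [0, 0, 0], 0], [60, [0, 0, -25], 0], [60, [0, 0, -60], 0], [80, [30, 20, -60], 0], [100, [75, 50, -60], 0], [100, [120, 80, -60], 0], [100, [146, 97, -60], 0], [100, [146, 97, -60], 0], [100, [146, 97, -60], 0]]'

```text
t: 6.08
tool_pos: [0.6343, 0.029, 0.3283]
tool_rot: [-2.456, -1.958, 0.002]
contact_force: [-0.0, -0.7, -0.5]
opening: 0.0854
grip_force: 0.0
```

Run:
```python
from h import *
import json
o=monitor.get_obs();print(o['t'],o['tool_pos'],o['tool_rot'],o['contact_force'],o['opening'],abs(o['dq']).max())
c=eyes.camera_info('wrist');im=snap('wrist','w3')
json.dump({k:np.array(v).tolist() for k,v in c.items() if k in('camera_matrix','k1','extrinsics')},open('w3.json','w'))
cv2.imwrite('pics/w3b.png',cv2.resize(im[:,:,::-1],(800,600),interpolation=cv2.INTER_CUBIC))
```

```text
6.075 [0.63430125 0.02895048 0.32825805] [-2.45614192e+00 -1.95820054e+00  1.71247337e-03] [-0.02853571 -0.73970101 -0.45484032] 0.08540892379660102 0.012511157498946544
```

View pics/w3b.png

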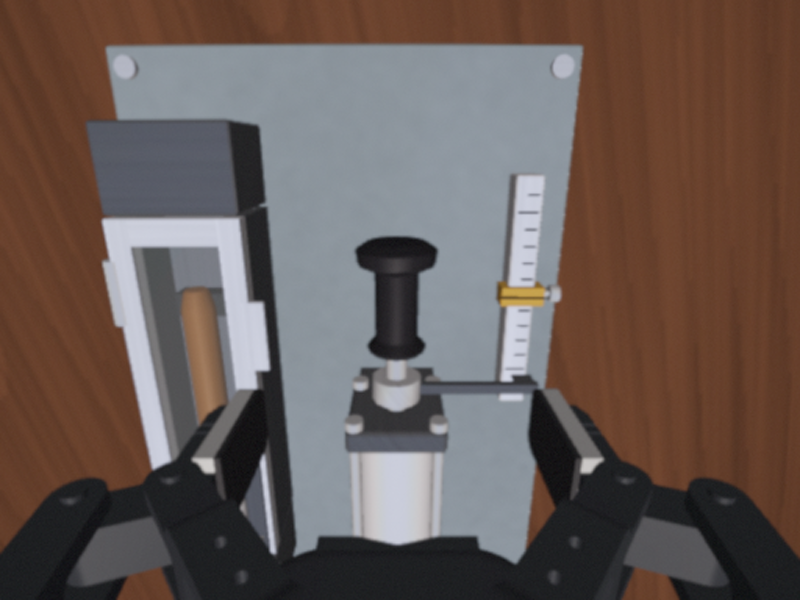

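The knob's neck is at (397,308), centred between the fingers, with the flange at y≈255 and the collar at y≈345. The blade is at y≈385 with its end near u=535, and the rider line is at (521,294). The bolt is out of this view, so I'll check it in the fixed cameras.

Run:
```python
from h import *
import json
np.set_printoptions(precision=1,suppress=True)
c=json.load(open('w3.json'));s=1/1.5625
f=lambda u,v,z:onz('wrist',((u+.5)*s-.5,(v+.5)*s-.5),z/1000,c)*1000
yaw=np.radians(12.8);ex=np.array([np.cos(yaw),-np.sin(yaw)]);ey=np.array([np.sin(yaw),np.cos(yaw)])
O=np.array([561,-22.])
for n,p in dict(flange_out=f(397,238,82),flange_in=f(397,270,71),neck=f(397,308,60),col=f(397,340,76),rider=f(521,294,35),tip=f(530,385,45),tool=monitor.get_obs()['tool_pos']*1000).items():
    q=p[:2]-O;print(n,p,'tester',q@ex,q@ey)
m=cv2.imread('pics/w3.png')
g=m.sum(2);print('rider col333',g[178:198,333],'\nptr cols 325,332,339',[g[236:256,k].tolist() for k in(325,332,339,341)])
snap('scene','sc2');snap('side','si2')
r=[]
for n,fs in(('scene',('sc0','sc2')),('side',('si0','si2'))):
    q=proj(n,[[.512,-.075,.1]])[0].astype(int);print(n,q)
    row=[cv2.resize(cv2.imread(f'pics/{k}.png')[q[1]-25:q[1]+25,q[0]-33:q[0]+33],(396,300),interpolation=cv2.INTER_CUBIC) for k in fs];r.append(np.hstack(row))
cv2.imwrite('pics/b.png',np.vstack(r))
```

```text
flange_out [642.8  69.9  82. ] tester 59.40948824800642 107.76520754084535
flange_in [638.7  52.   71. ] tester 59.380369575018634 89.38879326073858
neck [633.3  28.4  60. ] tester 59.34708727331433 65.18365374008354
col [630.7  16.7  76. ] tester 59.3620144304201 53.18907825590441
rider [705.4  12.1  35. ] tester 133.267072414566 65.2180149011033
tip [700.7 -43.8  45. ] tester 141.02408584396736 9.720644354071155
tool [634.1  28.7 328.4] tester 60.07821277527627 65.66030048316085
rider col333 [544 574 621 631 604 505 411 429 441 443 438 401 290 336 423 444 450 509
 584 577] 
ptr cols 325,332,339 [[516, 621, 647, 646, 638, 639, 637, 583, 381, 191, 226, 274, 285, 287, 303, 401, 544, 629, 643, 618], [507, 604, 607, 514, 318, 167, 154, 158, 155, 173, 220, 275, 285, 282, 302, 401, 536, 619, 631, 606], [441, 438, 425, 380, 296, 225, 185, 159, 161, 171, 224, 276, 285, 279, 276, 301, 351, 375, 375, 360], [440, 444, 440, 434, 426, 406, 357, 275, 194, 176, 224, 267, 268, 217, 161, 139, 138, 143, 130, 105]]
scene [235 166]
side [288 157]
```

View pics/b.png

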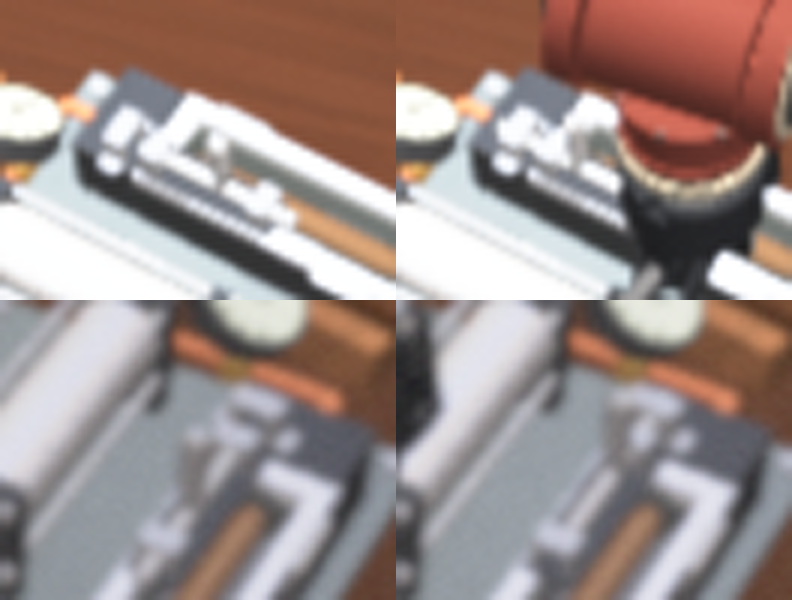

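The side and scene views show the knob moved right up against the keeper, as expected. I'll descend on the pump knob's neck (tester y≈68) and grip it.

step_arm --commands '[[100, [2, 0, 30], 0], [100, [2, 0, 70], 0], [100, [2, 0, 100], 0], [100, [2, 0, 113], 0], [70, [2, 0, 113], 0], [30, [2, 0, 113], 0], [0, [2, 0, 113], 0], [0, [2, 0, 113], 0], [0, [2, 0, 113], 0], [0, [2, 0, 113], 0]]' --squeeze 60

```text
t: 7.48
tool_pos: [0.6346, 0.0318, 0.2174]
tool_rot: [-2.454, -1.958, 0.003]
contact_force: [-9.3, 1.4, 9.0]
opening: 0.0216
grip_force: 59.0
```

Run:
```python
from h import *
o=monitor.get_obs();print(o['t'],o['tool_pos'],o['tool_rot'],o['contact_force'],o['opening'],o['grip_force'])
for k,(a,b) in dict(before=(190,133),after=(219,98)).items(): print(k,onz('side',(a/6+255,b/6+132),.127))
im=snap('wrist','w4')
cv2.imwrite('pics/w4b.png',cv2.resize(im[:,:,::-1],(800,600),interpolation=cv2.INTER_CUBIC))
```

```text
7.475 [0.63461503 0.03178157 0.21742612] [-2.45393261 -1.95769189  0.00348401] [-9.2526018   1.44072021  8.98637166] 0.021622611251103756 58.957754373550415
before [ 0.51648173 -0.05956546  0.127     ]
after [ 0.50906289 -0.0858216   0.127     ]
```

View pics/w4b.png

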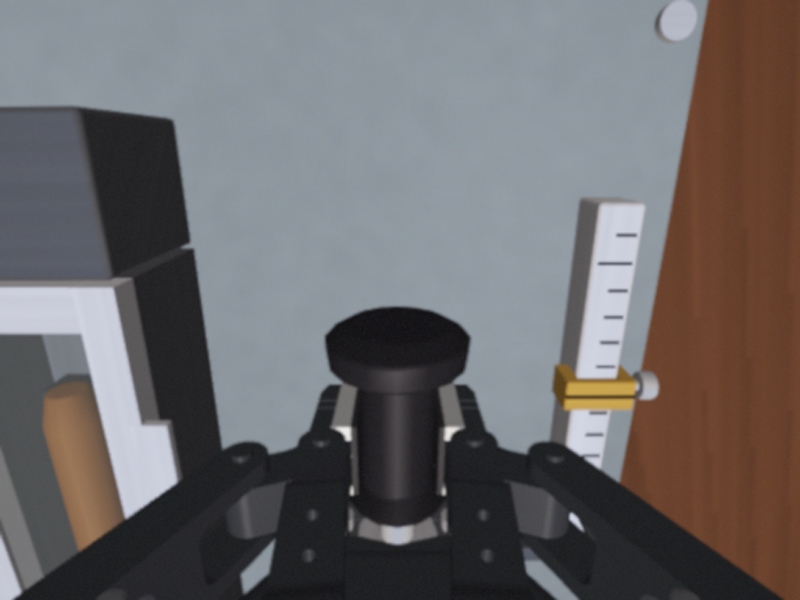

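The knob is gripped on its neck (opening 21.6 mm, flange just outside the pads). In this view the rider line is at (600,397), but the pointer is hidden behind a finger link. I'll work out the travel from the two earlier views, using the blade's lower edge as the tip.

Run:
```python
from h import *
import json
np.set_printoptions(precision=1,suppress=True)
W={k:json.load(open(f'w{k}.json')) for k in(1,3)}
ey=np.array([np.sin(np.radians(12.8)),np.cos(np.radians(12.8))])
px={'rider':{1:(365,133.4),3:(333,190.35)},'tipedge':{1:(361,174.7),3:(334,239.6)},'facetop':{1:(361,177.6),3:(334,246.1)},'armback':{1:(361,181.8),3:(334,251.2)}}
for n,z in(('rider',.035),('tipedge',.045),('tipedge',.035),('facetop',.05),('armback',.05)):
    P=px[n];a=[onz('wrist',P[k],z,W[k])[:2]*1000@ey for k in(1,3)]
    t,e=tri([ray('wrist',P[k],W[k]) for k in(1,3)])
    print(n,z,'y per view',a,'tri',t*1000,t[:2]@ey*1000,np.array(e)*1000)
c1,c3=[np.array(W[k]['extrinsics'])[:3,3]*1000 for k in(1,3)];print(c1@np.r_[ey,0],c3@np.r_[ey,0],c1[2],c3[2])
g=cv2.imread('pics/w3.png');cv2.imwrite('pics/z.png',np.hstack([cv2.resize(cv2.imread('pics/w3.png')[175:260,305:355],(353,600),interpolation=cv2.INTER_CUBIC),cv2.resize(cv2.imread('pics/w1.png')[120:192,335:389],(447,596),interpolation=cv2.INTER_CUBIC)[:600].copy() if 0 else cv2.resize(cv2.imread('pics/w1.png')[120:192,337:389],(433,600),interpolation=cv2.INTER_CUBIC)]))
```

```text
rider 0.035 y per view [np.float64(165.7341105063009), np.float64(165.7298783296137)] tri [704.8  10.3  36.9] 166.14494220366774 [0.4 0.4]
tipedge 0.045 y per view [np.float64(119.98632315408676), np.float64(119.65591240311939)] tri [696.2 -37.   40.5] 118.12344515507664 [1.8 1.8]
tipedge 0.035 y per view [np.float64(117.31779591695437), np.float64(114.42095960471511)] tri [696.2 -37.   40.5] 118.12344515507664 [1.8 1.8]
facetop 0.05 y per view [np.float64(117.91626621640614), np.float64(115.45166120656732)] tri [692.7 -36.6  52.2] 117.72279227198656 [2.3 2.3]
armback 0.05 y per view [np.float64(112.94682948023527), np.float64(110.021332852488)] tri [691.7 -41.   53.8] 113.2404262018466 [2.3 2.3]
207.1677897027602 251.0347985366157 371.7025546359387 295.96479604083913
```

View pics/z.png

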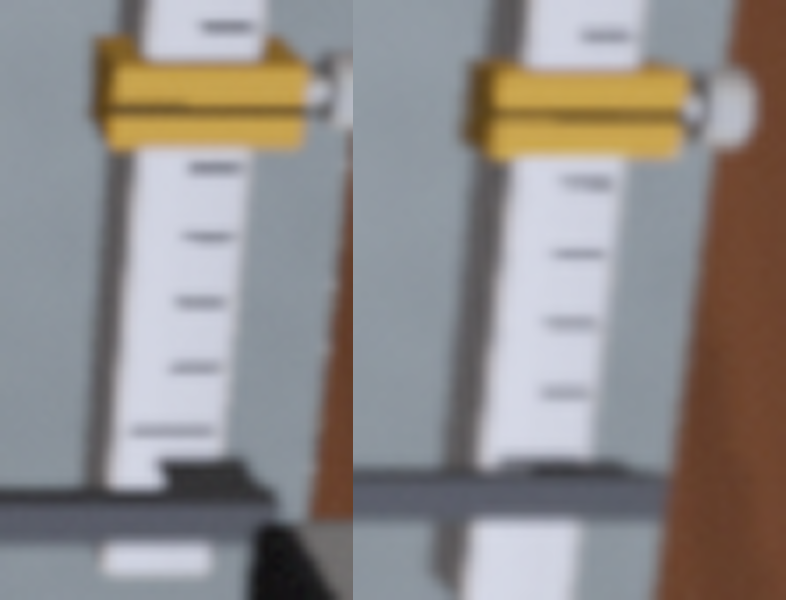

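The blade hangs below the arm at about (200,480) in the left half, and the rider line is at (205,108). Both views agree at the given heights, with the tip at 118.7 and the line at 165.7 mm along y. That makes the pull about 47 mm. I'll pull 44 mm first and then check.

step_arm --commands '[[0, [4, -1, -1], 0], [0, [10, -1, -1], 0], [0, [17, -1, -1], 0], [0, [24, -1, -1], 0], [0, [31, -1, -1], 0], [0, [37, -1, -1], 0], [0, [42, -1, -1], 0], [0, [44, -1, -1], 0], [0, [44, -1, -1], 0], [0, [44, -1, -1], 0]]'

```text
t: 8.78
tool_pos: [0.6437, 0.0731, 0.2175]
tool_rot: [2.454, 1.958, -0.006]
contact_force: [-4.4, -6.6, 2.7]
opening: 0.0222
grip_force: 59.4
```

Run:
```python
from h import *
from scipy.spatial.transform import Rotation as R
np.set_printoptions(precision=2,suppress=True)
o=monitor.get_obs();print(o['t'],o['contact_force'],o['opening'],o['grip_force'])
ey=np.array([np.sin(np.radians(12.8)),np.cos(np.radians(12.8)),0])
gp=lambda p,r:(np.array(p)+R.from_rotvec(r).apply([0,0,.155]))@ey*1000
a=gp([0.63461503,0.03178157,0.21742612],[-2.45393261,-1.95769189,0.00348401]);b=gp(o['tool_pos'],o['tool_rot']);print('pulled',b-a,o['tool_pos'],o['tool_rot'])
i=eyes.camera_info('wrist');im=snap('wrist','w5')
E3=(118.7+b-a-166.0) 
print('expected tip-line',118.7+b-a-165.7)
print('proj wrist line,tip',proj('wrist',[[.705,.0103,.035],[.700+.0,.008,.045]],i))
s=snap('side','si3');c=snap('scene','sc3')
q=proj('side',[[.705,.0103,.04]])[0].astype(int);q2=proj('scene',[[.705,.0103,.04]])[0].astype(int);print(q,q2)
A=cv2.resize(s[q[1]-25:q[1]+25,q[0]-25:q[0]+25],(400,300*4//3),interpolation=cv2.INTER_CUBIC)
B=cv2.resize(c[q2[1]-25:q2[1]+25,q2[0]-25:q2[0]+25],(400,400),interpolation=cv2.INTER_CUBIC)
cv2.imwrite('pics/f1.png',np.hstack([A,B])[:,:,::-1]);cv2.imwrite('pics/w5b.png',cv2.resize(im[200:,:,::-1],(800,288),interpolation=cv2.INTER_CUBIC))
cv2.imwrite('pics/f1.png',cv2.resize(np.vstack([cv2.imread('pics/f1.png'),np.zeros((0,800,3),np.uint8),cv2.imread('pics/w5b.png')]),(698,600)))
```

```text
8.775 [-4.41 -6.56  2.74] 0.022157144732597077 59.35864269733429
pulled 41.69319036661673 [0.64 0.07 0.22] [ 2.45  1.96 -0.01]
expected tip-line -5.306809633383267
proj wrist line,tip [[372.56 311.72]
 [370.84 327.99]]
[217 177] [241 225]
```

View pics/f1.png

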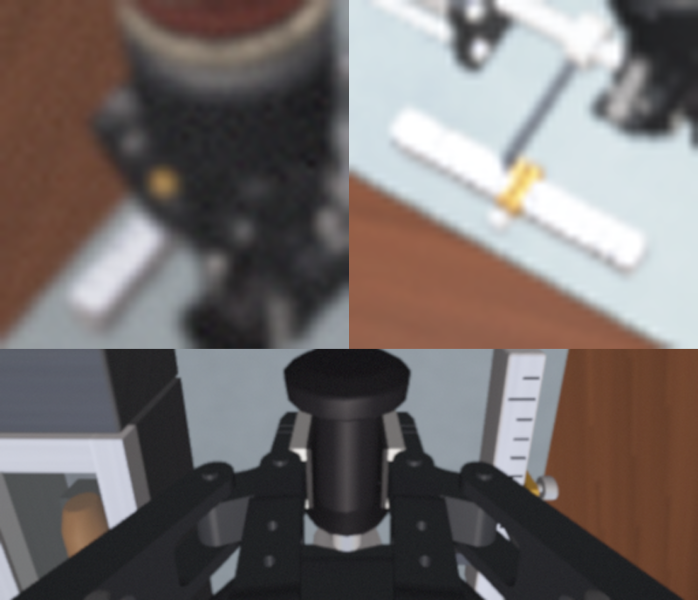

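In the scene panel the pointer arm's end at (510,160) is just short of the rider at (521,186), which fits the estimate of about 5 mm to go. I have no pictures left to view, so I'll check numerically with profiles along tester y in the scene camera.

```bash
cat > prof.py <<'E'
from h import *
np.set_printoptions(precision=1,suppress=True)
yw=np.radians(12.8);ex=np.array([np.cos(yw),-np.sin(yw)]);ey=np.array([np.sin(yw),np.cos(yw)])
O0=np.array([561,-22.])@ex
def samp(im,xt,ys,z):   # tester x (from O), absolute y coordinate along ey
    P=[np.r_[((xt+O0)*ex+y*ey)/1000,z/1000] for y in ys]
    p=proj('scene',P).astype(np.float32)
    return cv2.remap(im,p[:,0].reshape(1,-1),p[:,1].reshape(1,-1),cv2.INTER_CUBIC)[0].astype(float)
def arm(im,lo,hi,z=50):
    r=[]
    for xt in range(88,118,4):
        ys=np.arange(lo,hi,.25);g=samp(im,xt,ys,z).sum(1);d=np.clip(np.percentile(g,80)-g-60,0,None)
        k=d.argmax();w=np.abs(np.arange(len(d))-k)<28;r.append((d*w)@ys/(d*w).sum())
    return np.array(r)
def rider(im):
    r=[]
    for xt in(128,131,134,137):
        ys=np.arange(140,195,.25);c=samp(im,xt,ys,35);d=np.clip(np.minimum(c[:,2],c[:,1])-c[:,0]-30,0,None);r.append(d@ys/d.sum())
    return np.array(r)
E
python3 - <<'E'
from prof import *
a=cv2.imread('pics/sc0.png');b=cv2.imread('pics/sc3.png')
im=a[:,:,::-1]
for n,m,lo,hi in(('0',a,95,145),('3',b,135,185)):
    m=m[:,:,::-1].copy();print(n,'arm',arm(m,lo,hi),np.median(arm(m,lo,hi)),'rider',rider(m))
E
```

```text
0 arm [ 99.5 100.8 103.9 109.5 111.7 112.2 112.2 112.2] 110.59143799038804 rider [nan nan nan nan]
3 arm [180.5 154.5 154.5 154.6 154.5 154.5 154.5 154.3] 154.52982065717003 rider [nan nan nan nan]prof.py:18: RuntimeWarning: invalid value encountered in scalar divide
  ys=np.arange(140,195,.25);c=samp(im,xt,ys,35);d=np.clip(np.minimum(c[:,2],c[:,1])-c[:,0]-30,0,None);r.append(d@ys/d.sum())
```

```bash
sed -i 's/np.minimum(c\[:,2\],c\[:,1\])-c\[:,0\]-30/np.minimum(c[:,0],c[:,1])-c[:,2]-30/' prof.py
python3 - <<'E'
from prof import *
for n in('sc0','sc3'):
    m=cv2.imread(f'pics/{n}.png')[:,:,::-1].copy();print(n,rider(m))
ys=np.arange(146,176,1.);m=cv2.imread('pics/sc3.png')[:,:,::-1].copy()
for x in(122,126,130,134,138,142):print(x,samp(m,x,ys,45).sum(1).astype(int))
E
```

```text
sc0 [163.4 162.7 163.1 163.2]
sc3 [162.6 161.8 162.2 162.8]
122 [643 618 588 544 495 449 417 407 416 447 487 540 590 635 657 668 675 680
 679 677 673 672 670 671 672 674 676 677 679 679]
126 [650 630 594 548 505 467 433 416 422 453 499 557 602 629 650 662 662 655
 649 646 644 642 635 633 635 640 650 662 671 675]
130 [664 632 594 555 504 453 409 383 382 409 463 521 587 634 643 626 600 580
 575 583 601 619 621 608 591 581 589 608 633 657]
134 [733 724 700 659 601 551 493 446 431 441 474 518 565 606 624 619 594 566
 547 546 562 590 618 638 651 659 667 680 702 722]
138 [765 763 762 764 760 735 696 652 623 609 618 648 673 681 669 644 615 587
 564 559 568 590 622 654 683 712 740 756 761 764]
142 [764 765 765 764 764 764 764 760 749 747 752 757 752 740 721 691 649 607
 579 568 578 596 619 643 669 702 723 734 741 747]
```

Kinematics (41.7 mm) and the scene camera (42.3 mm) agree on the pull so far, so nothing slipped in the grip. About 5 mm remain to the line.

step_arm --commands '[[0, [2, 0, 0], 0], [0, [4, 0, 0], 0], [0, [5, 0, 0], 0], [0, [5, 0, 0], 0], [0, [5, 0, 0], 0], [0, [5, 0, 0], 0]]'

```text
t: 9.68
tool_pos: [0.6447, 0.0777, 0.2175]
tool_rot: [2.454, 1.958, -0.007]
contact_force: [-4.6, -8.1, 3.8]
opening: 0.0219
grip_force: 59.4
```

Run:
```python
from prof import *
from scipy.spatial.transform import Rotation as R
o=monitor.get_obs();e3=np.r_[ey,0]
gp=lambda p,r:(np.array(p)+R.from_rotvec(r).apply([0,0,.155]))@e3*1000
a=gp([0.63461503,0.03178157,0.21742612],[-2.45393261,-1.95769189,0.00348401]);print('pulled',gp(o['tool_pos'],o['tool_rot'])-a,o['contact_force'],o['opening'],abs(o['dq']).max())
m=snap('scene','sc4');m0=cv2.imread('pics/sc0.png')[:,:,::-1].copy()
print('arm',arm(m,140,185),'rider',rider(m),'ref',rider(m0))
ys=np.arange(146,178,1.)
for x in(126,130,134,138):print(x,samp(m,x,ys,45).sum(1).astype(int))
# yellow pixels before/after: which half of the rider does the blade cover
for n,k in(('0',m0),('4',m)):
    for x in(126,130,134,138):
        c=samp(k,x,np.arange(152,174,1.5),35);print(n,x,(np.minimum(c[:,0],c[:,1])-c[:,2]).astype(int))
```

```text
pulled 46.291596837342524 [-4.6 -8.1  3.8] 0.021904870939429392 0.0012917836566155513
arm [182.7 158.8 158.7 158.8 158.8 158.9 158.9 158.8] rider [164.8 164.  163.8 163.9] ref [163.4 162.7 163.1 163.2]
126 [672 673 672 669 666 652 617 573 523 480 448 425 419 431 463 511 547 582
 610 632 642 640 632 633 636 640 650 662 670 675 678 680]
130 [687 686 687 684 671 645 615 575 532 473 425 393 373 368 378 404 435 475
 513 544 579 611 624 612 592 582 589 608 634 657 676 686]
134 [749 752 748 739 733 726 709 668 622 566 504 445 394 370 369 376 390 411
 446 497 545 588 617 636 652 661 668 680 702 722 740 744]
138 [764 764 765 765 765 765 761 759 755 729 673 621 558 498 457 432 430 445
 468 501 536 578 621 657 685 713 740 756 761 764 764 764]
0 126 [ -8   4  16  28  39  46  51  60  65  63  55  37  21   7 -13]
0 130 [-6 -2 13 34 57 74 78 82 87 85 66 47 27 10  1]
0 134 [-1 -1  0 12 34 59 79 89 91 79 52 19 -4 -2 -1]
0 138 [ 0 -1  2 12 31 57 74 81 84 76 53 24  5 -2 -5]
4 126 [-20 -18 -13  -1  16  31  45  57  65  64  56  37  21   7 -12]
4 130 [-17 -16  -8   2  19  41  57  74  86  85  66  47  28  11   1]
4 134 [ -9 -11 -12  -4  11  33  59  79  89  81  53  19  -5  -2  -1]
4 138 [-1 -2 -1  2 14 36 58 74 83 77 54 23  5 -3 -6]
```

Pulled 46.3 mm by kinematics and 46.6 mm by the scene camera, against the measured 47.0 mm. One last nudge of half a millimetre, then I'll check the hold and hand in.

step_arm --commands '[[0, [0.5, 0, 0], 0], [0, [0.5, 0, 0], 0], [0, [0.5, 0, 0], 0]]'

```text
t: 10.1
tool_pos: [0.6448, 0.0781, 0.2175]
tool_rot: [2.454, 1.957, -0.008]
contact_force: [-5.7, -8.2, 3.5]
opening: 0.0219
grip_force: 59.4
```

Run:
```python
from prof import *
o=monitor.get_obs();print(o['t'],o['tool_pos'],o['contact_force'],o['opening'],o['grip_force'],abs(o['dq']).max())
print(np.median(arm(snap('scene','sc5'),140,185)))
print(finish_job())
```

```text
10.1 [0.6 0.1 0.2] [-5.7 -8.2  3.5] 0.021939652633246327 59.3732213973999 0.0019933715910665337
159.61986650605326
the job is handed in; nothing more can be done
None
```

I slid the bolt until it stopped hard against about 19 N, then pulled the pump knob out about 47 mm and handed the job in at about 10 s with the robot still holding it; by my measurements the pointer is on the rider line to within about 1 mm, though neither that nor the bolt being home had a final close-up check.

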